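# Clamp a control board in the spring board holder

### The arm

A 6-joint arm with a two-finger parallel gripper is mounted at the origin on a cart in front of the work surface, level with it; the furniture and walls round the work are solid. World frame = base frame: x ahead of the robot, y to its left, z up, the work surface at z = 0. Lengths are in m, angles in rad, forces in N, time in s.
With the tool pointing down it reaches from about 0.35 to 0.85 m from the base axis. Payload 8.1 kg.
Tool frame: the origin (TCP) lies at the very end of the fingers, on their centre line; the grasp point (between the pads) lies 19 mm behind it; z points along the fingers, y is the direction in which the jaws open and shut (so a half turn about z gives the same grasp; the last joint's range is limited). The gripper opens to 93 mm and grips with 3 to 60 N. Pads are 15 mm wide; open, the fingers measure 128 mm over their backs; the gripper's body (75 mm by 188 mm) begins 65 mm behind the grasp point.
Start: joints at [1.118, 0.13, 1.488, -0, 1.523, -0.085], TCP at [0.216, 0.56, 0.219] pointing down, gripper open.
Joint ranges: [-2.96, 2.96], [-0.89, 2.26], [0.02, 2.5], [-1.34, 4.48], [0, 2.73], [-2.66, 2.66]. Speed limits (rad/s): [2.39, 2.39, 2.79, 3.14, 3.14, 3.14].

### API

Orientations are given as a rotation vector (axis times angle).
In Python, from plant import robot gives the robot as it stands.
- The arm moves only by the shell command python3 -m inch 'ROWS' [FORCE]. ROWS is JSON, a list that holds one entry, the list of rows, each a list of 7 numbers: the shift along the tool's x, y, z in cm, then the turn, a rotation vector about the tool's x, y, z in degrees, then the gripper command: -1 is fully open, 1 is shut, values between are in proportion. A call has 1 to 5 rows; each row shifts and turns the commanded pose from where the row before left it, along the tool's axes as they then stand; what a row does not reach is not made up. A row lasts 1/10 s, in which the tool goes at most 50 mm and 8.59 degrees, less where a joint would pass 70% of its speed; a pose out of reach is approached as far as the arm can. A call with a gripper value outside its range is refused whole. The fingers move at their own pace and stop on an object; FORCE is the grip in N (left out, the last holds). Time passes only in rows, so rows that do not move let the fingers close. It gives the time, the measured TCP pose, the force and the opening at its end, in the units of the state.
- robot.read_state(): the state, without advancing time (a new reading comes with each control period).
- robot.read_camera(name): name is "scene" or "top" or "wrist"; returns a dict with "image" (400x640x3 uint8, blue, green, red), "K" (3x3 intrinsics, pixels), "R" (3x3) and "t" (3): a world point X has camera coordinates R X + t; the wrist camera has in their place "tool_from_camera" (4x4, takes a point from camera to tool coordinates, whose origin is the TCP and whose axes are the flange's). Camera axes: x right, y down, z forward; pixel columns grow to the right and rows downward; lengths in m; the calibration is good to about 2 mm. A picture is of the moment at which its call begins: read the wrist's pose just before it. There is no depth.
- robot.close_job(): hands the job in, once; it reports no verdict.
The state is a dict: "t": time; "q": joint angles; "dq": joint speeds; "joint_torque": joint torques, N m; "tool_pos": TCP position; "orientation": TCP orientation; "force": force on the tool from outside, world axes, zero at the start; "wrist_torque": the same for the moment, N m; "opening": finger opening in m.
Only numpy, scipy, OpenCV 4.12 (cv2) and the standard library are available. Lean on these libraries where they do the work, as an engineer would, in place of code of your own. Each camera call takes 0.05 s, during which the arm holds its last target. There are 200 camera calls.

### The job

Mount the control board in the board holder for repair: pick it up by its heat sink, push one end into the sprung jaw until the spring gives way, lower the other end inside the end jaw and let the spring slide it home, so that it is held level and square between both jaws, centred across them. Feel your way: never press the board against either jaw with more than 22 newtons, and leave the other things where they lie.

Things in the scene. Friction and masses are not known exactly. Their poses are not given: they have to be found in the camera images.
- board_mid (a point): Centre (half-way up) of the control board: a circuit board on an aluminium backing plate, one flat plate 130 x 62 x 5 mm (its x, y, z), 0.14 to 0.24 kg, with a heat sink on top. The point is 18.5 mm above the plate's underside; x runs along the 130 mm, z up. Its two ends are alike: either may go into either jaw.
- sink_mid (a point): Centre of the board's finned aluminium heat sink, a block 30 x 44 mm (board's x, y) and 32 mm tall on the middle of the plate's top; this point is 21 mm above the plate's underside, axes as the board's. Grip it across its 30 mm, from above, so that the fingers push squarely along the board's x.
- holder: Fixed base of the board holder: dark steel plate 150 x 100 mm, on feet. Origin: centre of its underside, on the cabinet top; x points from the end jaw to the sprung jaw, z up. On it a head of two rails bears both jaws, clamped so that the head's middle is up to 10 mm either way along x from this origin. That offset is not reported: find it by touch.
- end_ref (a point): A point of the base, 45 mm above its origin, level with both jaw floors. END JAW (fast on the head; x from the head's middle): back wall's face at -65 mm; flat floor from there to -53.5 mm; above it a lip reaching to -61.5 mm, underside 6.5 mm and top 11 mm over the floor. Lower the board's end onto the floor inside the lip; it then slides back under it to the wall. 72 mm wide (y).
- spring_ref (a point): The same point once more. SPRUNG JAW, at rest (x from the head's middle): back wall's face at +61 mm; floor in to +49.5 mm; lip in to +57 mm, underside 7.5 mm over the floor; then a mouth flaring up at 30 degrees, in to +48.5 mm, where it is 13 mm high. 72 mm wide, top 18 mm over the floor; all of it slides to +x. Behind it, at +104 to +118 mm, a stop block 64 mm high.
- jaw_slide (a joint): How far the sprung jaw is pushed back (+x): 0 at rest, 0.012 m at its hard stop. Spring: 1.8 N preload plus 0.9 N per mm (9 N at 8 mm, 12.6 N at the stop). The board's other end clears the end jaw's lip only from 7.5 mm back; seated against both walls and flat on both floors, its underside 45 mm above the cabinet top, it leaves the jaw 4 mm back.
- wrench_2_mid (a point): Middle of a chrome wrench lying flat, 34 x 160 x 8 mm (bystander).
- bulb_box_mid (a point): Centre of a small upright carton 42 x 42 x 62 mm (bystander).
- screwdriver_red_mid (a point): Middle of a screwdriver lying flat, 30 x 210 x 28 mm (bystander).
Not all that is in view belongs to the job. Leave any blue look-alike of the part that bears board_mid alone.

How it is judged:
By the outcome, as a careful person would: the job done as asked, in the order asked, and still so for the second after the job is handed in, with the robot touching nothing.
It also fails if it takes over 54 s, if anything falls off the work surface, if the arm or the gripper's body presses on something with over 40 N, if the wrist force passes 120 N, or if a joint passes its speed limit or range.

## Working session

There is one attempt and no reset: what is moved stays moved. The work goes in short steps, Python scripts to look and compute and a shell command to move; the robot and the scene stay as the last step left them, time stands still between calls to the robot, and variables do not carry over. Pictures are saved under pics/ and viewed, about 8 in all and at most 12, crops included, and the job is handed in when it is done.

```bash
ls; mkdir -p pics
python3 - <<'E'
from plant import robot
import cv2,numpy as np
s=robot.read_state();print({k:np.round(v,4).tolist() for k,v in s.items()})
for n in("scene","top","wrist"):
    c=robot.read_camera(n);cv2.imwrite(f"pics/{n}0.png",c["image"])
    print(n,c["K"],c.get("R"),c.get("t"),c.get("tool_from_camera"))
E
```

```text
pics
{'t': 0.0, 'q': [1.1176, 0.1312, 1.4893, -0.0, 1.523, -0.0854], 'dq': [-0.0001, -0.0005, -0.001, 0.0012, -0.0, 0.0002], 'joint_torque': [-0.0004, -55.9834, -49.1764, 0.0768, 0.0354, -0.0002], 'tool_pos': [0.2155, 0.5593, 0.2176], 'orientation': [-0.5744, -3.0881, 0.0029], 'force': [0.2963, -0.6183, -0.1579], 'wrist_torque': [-0.0317, 0.0257, -0.0096], 'opening': 0.0929}
scene [[478.68911777   0.         324.56743695]
 [  0.         478.68911777 199.16963571]
 [  0.           0.           1.        ]] [[ 8.59918702e-01 -5.10430610e-01  6.47480960e-04]
 [-2.05626884e-01 -3.47578558e-01 -9.14826066e-01]
 [ 4.67180277e-01  7.86542903e-01 -4.03847558e-01]] [-0.37767168  0.16307138  1.19038448] None
top [[481.83272513   0.         318.185046  ]
 [  0.         481.83272513 200.30828376]
 [  0.           0.           1.        ]] [[ 0.00804174 -0.99993076 -0.00859111]
 [-0.98262642 -0.00630892 -0.18548726]
 [ 0.18542022  0.00993349 -0.98260911]] [0.01786061 0.47597551 1.39350858] None
wrist [[339.83419544   0.         316.69089121]
 [  0.         339.83419544 192.29274958]
 [  0.           0.           1.        ]] None None [[-7.76898709e-04 -9.61334195e-01 -2.75383299e-01  7.63688760e-02]
 [ 9.99999508e-01 -5.76918119e-04 -8.07192059e-04  1.15224092e-03]
 [ 6.17107714e-04 -2.75383790e-01  9.61334170e-01 -1.66494183e-01]
 [ 0.00000000e+00  0.00000000e+00  0.00000000e+00  1.00000000e+00]]
```

View pics/top0.png

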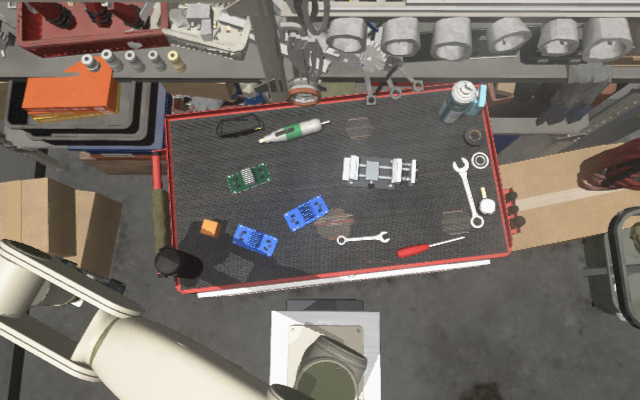

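View pics/scene0.png

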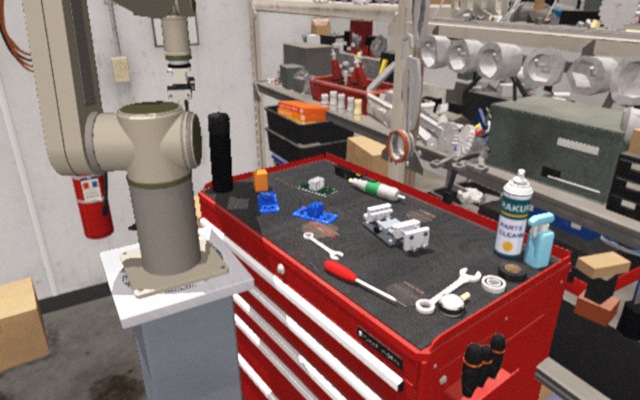

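The green board is near top pixel (248,178) and scene pixel (318,185). The holder is near top (380,171), scene (395,228). The blue parts are the look-alikes. Next I measure these and enlarge the crops.

```bash
cat > h.py <<'E'
import numpy as np,cv2
from scipy.spatial.transform import Rotation as Ro
from plant import robot
def cam(n):
    s=robot.read_state();c=robot.read_camera(n)
    if n=="wrist":
        T=c["tool_from_camera"];A=Ro.from_rotvec(s["orientation"]).as_matrix()
        Rw=A@T[:3,:3];c["C"]=A@T[:3,3]+s["tool_pos"];c["Rw"]=Rw
    else: c["Rw"]=c["R"].T;c["C"]=-c["R"].T@c["t"]
    return c
def ray(c,u,v):
    d=c["Rw"]@np.linalg.solve(c["K"],[u,v,1.]);return d/np.linalg.norm(d)
def plane(c,u,v,z):
    d=ray(c,u,v);return c["C"]+d*(z-c["C"][2])/d[2]
def tri(ps):
    A=0;b=0
    for c,u,v in ps:
        d=ray(c,u,v);P=np.eye(3)-np.outer(d,d);A=A+P;b=b+P@c["C"]
    return np.linalg.solve(A,b)
def proj(c,X):
    p=c["K"]@(c["Rw"].T@(np.asarray(X)-c["C"]));return p[:2]/p[2]
def green(im):
    h=cv2.cvtColor(im,cv2.COLOR_BGR2HSV);return cv2.inRange(h,(40,60,20),(90,255,255))
E
python3 - <<'E'
from h import *
T=cam("top");S=cam("scene")
m=green(T["image"]);n,l,st,ce=cv2.connectedComponentsWithStats(m)
for i in range(1,n):
    if st[i,4]>20: print(st[i],ce[i],plane(T,*ce[i],.005).round(3))
a=cv2.resize(T["image"][120:220,220:430],None,fx=3.6,fy=3.6,interpolation=3)[:,:756]
b=cv2.resize(S["image"][160:260,290:450],None,fx=3.6,fy=3.6,interpolation=3)
a=cv2.resize(T["image"][145:200,220:430],(756,198),interpolation=3)
b=cv2.resize(S["image"][165:260,285:445],(640,380),interpolation=3)
o=np.zeros((590,760,3),np.uint8);o[:198,:756]=a;o[205:585,:640]=b
cv2.imwrite("pics/c1.png",o)
for z in(0,.05):print(z,plane(T,380,171,z).round(3))
E
```

```text
[284 123  18  17 185] [293.40540541 131.26486486] [0.704 0.102 0.005]
[227 163  45  31 466] [248.68240343 178.36051502] [0.551 0.238 0.005]
0 [ 0.578 -0.17   0.   ]
0.05 [ 0.566 -0.164  0.05 ]
```

View pics/c1.png

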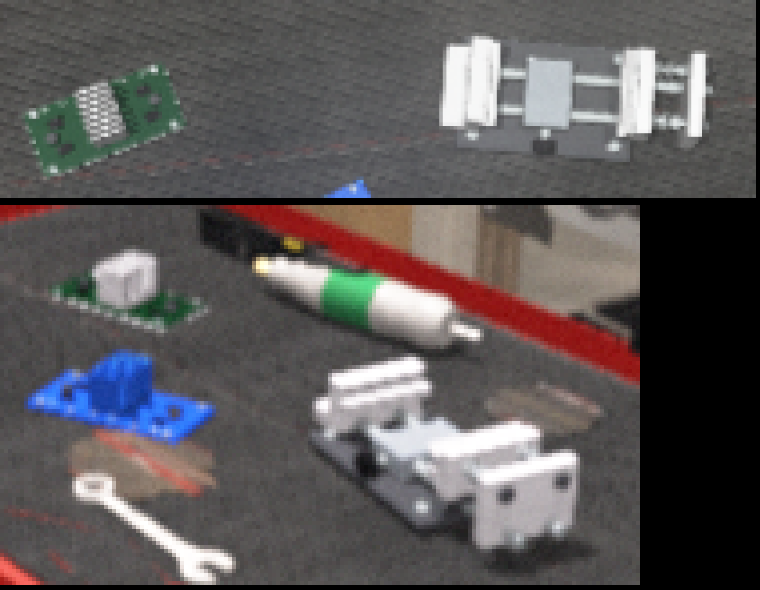

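```bash
cat >> h.py <<'E'
def delta(pos,ydir=None):
    "shift in tool axes now (cm) and the turn about tool z (deg) so that tool y lies along ydir (world)"
    s=robot.read_state();A=Ro.from_rotvec(s["orientation"]).as_matrix()
    print("tcp",np.round(s["tool_pos"],4),"F",np.round(s["force"],1),"open",round(float(s["opening"]),4),"t",s["t"])
    print("tool axes\n",A.round(3),"\nshift cm",(A.T@(np.asarray(pos)-s["tool_pos"])*100).round(2))
    if ydir is not None:
        d=A.T@np.array([*ydir,0.]);a=np.degrees(np.arctan2(-d[0],d[1]));print("turn",round((a+90)%180-90,2))
        # levelling
    print("tilt: turn about x,y (deg) to point down",np.degrees(np.cross([0,0,1],A.T@[0,0,-1]))[:2].round(2))
E
python3 - <<'E'
from h import *
T=cam("top");S=cam("scene")
print("black base",plane(S,222,190,0).round(3),plane(T,168,270,0.).round(3), tri([(S,219,115),(T,168,255)]).round(3))
m=green(T["image"]);m[:150]=0
m=cv2.morphologyEx(m,cv2.MORPH_CLOSE,np.ones((15,15)))
c=max(cv2.findContours(m,0,2)[0],key=cv2.contourArea)
b=cv2.boxPoints(cv2.minAreaRect(c));w=np.array([plane(T,*p,.005) for p in b]);print(w.round(3),w.mean(0).round(3))
e=[w[1]-w[0],w[2]-w[1]];e=max(e,key=np.linalg.norm);print(e/np.linalg.norm(e),np.linalg.norm(e))
delta([*w.mean(0)[:2],.16],e[:2])
E
```

```text
black base [0.27  0.399 0.   ] [0.268 0.471 0.   ] [0.288 0.394 0.258]
[[0.556 0.309 0.005]
 [0.604 0.19  0.005]
 [0.549 0.169 0.005]
 [0.502 0.287 0.005]] [0.553 0.239 0.005]
[ 3.69063431e-01 -9.29404209e-01  1.73220044e-15] 0.12818643857329817
tcp [0.2157 0.5598 0.2184] F [-0.3 -0.7 -0.2] open 0.0929 t 0.35
tool axes
 [[-0.933  0.36  -0.   ]
 [ 0.36   0.933 -0.   ]
 [ 0.    -0.    -1.   ]] 
shift cm [-43.01 -17.84   5.85]
turn -42.73
tilt: turn about x,y (deg) to point down [-0.02 -0.  ]
```

Run:
```python
from h import *
T=cam("top");S=cam("scene")
for z in(.2,.22,.3,.4):print(z,proj(T,[.2157,.56,z]),proj(S,[.2157,.56,z]))
```

```text
0.2 [107.97616505 286.93522115] [185.99336119 124.1000756 ]
0.22 [104.53035694 286.86565795] [185.31581334 118.39954378]
0.3 [ 89.56354308 286.56351129] [182.53765995  95.02561994]
0.4 [ 67.69164477 286.12196634] [178.90418736  64.45548942]
```

View pics/wrist0.png

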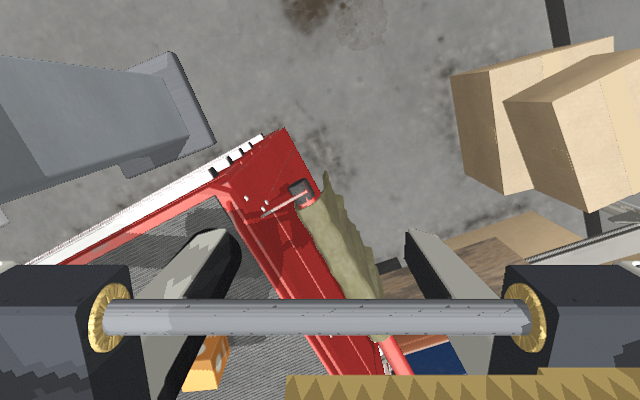

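```bash
python3 -m inch '[[[0,0,-4,0,0,0,-1],[0,0,-4,0,0,0,-1],[0,0,-4,0,0,0,-1],[-4.3,-1.8,0,0,0,0,-1],[-4.3,-1.8,0,0,0,0,-1]]]'; python3 -m inch '[[[-4.3,-1.8,0,0,0,0,-1],[-4.3,-1.8,0,0,0,0,-1],[-4.3,-1.8,0,0,0,0,-1],[-4.3,-1.8,0,0,0,0,-1],[-4.3,-1.8,0,0,0,0,-1]]]'; python3 -m inch '[[[-4.3,-1.8,0,0,0,0,-1],[-4.3,-1.8,0,0,0,0,-1],[-4.3,-1.8,0,0,0,0,-1],[0,0,3,0,0,-8.5,-1],[0,0,3,0,0,-8.5,-1]]]'; python3 -m inch '[[[0,0,3.5,0,0,-8.5,-1],[0,0,3.5,0,0,-8.5,-1],[0,0,3.5,0,0,-8.5,-1],[0,0,0,0,0,0,-1]]]'
python3 - <<'E'
from h import *
delta([.553,.239,.16],[.369,-.929])
c=cam("wrist");cv2.imwrite("pics/w1.png",c["image"])
E
```

```text
t: 0.95
tool_pos: [0.2834, 0.4959, 0.3409]
orientation: [0.569, 3.088, 0.006]
force: [0.9, -0.2, -1.5]
opening: 0.0929
t: 1.45
tool_pos: [0.4524, 0.3326, 0.3389]
orientation: [0.574, 3.088, 0.001]
force: [-0.2, 1.0, 0.7]
opening: 0.0931
t: 1.95
tool_pos: [0.554, 0.2359, 0.2788]
orientation: [0.107, 3.137, 0.001]
force: [0.2, 0.6, 0.1]
opening: 0.0932
t: 2.35
tool_pos: [0.5487, 0.236, 0.1674]
orientation: [0.586, -3.076, 0.002]
force: [-0.7, 0.6, -0.6]
opening: 0.0933
tcp [0.5487 0.236  0.1674] F [-0.7  0.6 -0.6] open 0.0933 t 2.35
tool axes
 [[-0.93  -0.368 -0.01 ]
 [-0.368  0.93  -0.003]
 [ 0.01   0.001 -1.   ]] 
shift cm [-0.52  0.11  0.74]
turn -0.1
tilt: turn about x,y (deg) to point down [ 0.03 -0.58]
```

View pics/w1.png

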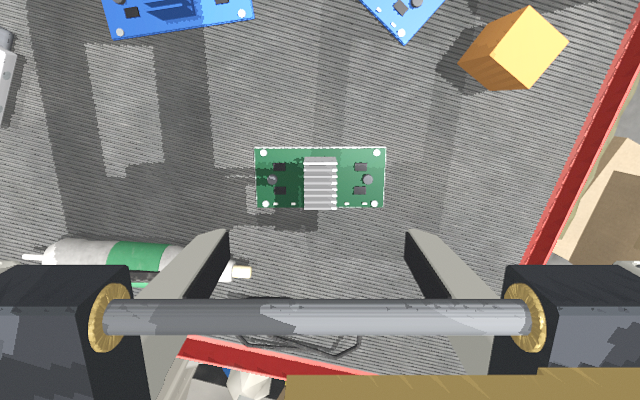

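The board fills wrist pixels (255,147) to (385,209), and the bright sink spans (304,157) to (338,210). The board is aligned with the tool, so I measure it exactly.

```bash
cat >> h.py <<'E'
def board(c,z=.005,roi=None):
    m=green(c["image"])
    if roi: k=np.zeros_like(m);k[roi[1]:roi[3],roi[0]:roi[2]]=1;m=m*k
    m=cv2.morphologyEx(cv2.copyMakeBorder(m,40,40,40,40,0),cv2.MORPH_CLOSE,np.ones((45,45)))[40:-40,40:-40]
    q=max(cv2.findContours(m,0,2)[0],key=cv2.contourArea);b=cv2.boxPoints(cv2.minAreaRect(q))
    w=np.array([plane(c,*p,z) for p in b]);e=[w[1]-w[0],w[2]-w[1]];L=[np.linalg.norm(x) for x in e]
    i=int(np.argmax(L));return b,w.mean(0),e[i]/L[i],sorted(L)
E
python3 - <<'E'
from h import *
c=cam("wrist");b,m,e,L=board(c,.005,(235,130,400,225));print(b.round(1).tolist(),m.round(4),e.round(4),L)
g=cv2.cvtColor(c["image"],6);r=g.copy();r[:150]=0;r[212:]=0;r[:,:295]=0;r[:,345:]=0
k=(r>170).astype(np.uint8);k=cv2.morphologyEx(k,cv2.MORPH_CLOSE,np.ones((7,7)));
q=max(cv2.findContours(k,0,2)[0],key=cv2.contourArea);x=cv2.boxPoints(cv2.minAreaRect(q));print("sink",x.round(1).tolist())
for z in(.03,.037):
  w=np.array([plane(c,*p,z) for p in x]);print(z,w.mean(0).round(4),np.linalg.norm(w[1]-w[0]),np.linalg.norm(w[2]-w[1]))
T=cam("top");S=cam("scene");bc=b.mean(0)
print(proj(T,[*m[:2],.037]),proj(S,[*m[:2],.037]),proj(S,m))
mt=board(T,.005,(220,155,280,200))[0].mean(0);print("plate tri wrist+top",tri([(c,*bc),(T,*mt)]).round(4))
delta([m[0],m[1],.1],e[:2])
E
```

```text
[[254.89999389648438, 145.6999969482422], [384.0, 144.60000610351562], [384.5, 202.89999389648438], [255.39999389648438, 204.0]] [0.5494 0.2401 0.005 ] [-0.3702  0.929   0.    ] [np.float64(0.05988715345503888), np.float64(0.12646871037987342)]
sink [[303.0, 154.0], [337.0, 154.0], [337.0, 205.0], [303.0, 205.0]]
0.03 [0.5486 0.2399 0.03  ] 0.031016480859215736 0.04882391338315483
0.037 [0.547  0.2392 0.037 ] 0.030311502483270303 0.04771418712760739
[246.26724531 176.48666829] [316.36643236 179.3238564 ] [316.42522749 188.05753622]
plate tri wrist+top [0.5482 0.2377 0.0189]
tcp [0.5536 0.2378 0.1765] F [-0.3  0.8  0.4] open 0.0925 t 2.55
tool axes
 [[-0.932 -0.362  0.004]
 [-0.362  0.932  0.001]
 [-0.004 -0.    -1.   ]] 
shift cm [0.34 0.37 7.65]
turn -0.5
tilt: turn about x,y (deg) to point down [-0.01  0.22]
```

```bash
python3 -m inch '[[[0.3,0.3,3,0,0,-0.4,-1],[0,0,3,0,0,0,-1],[0,0,2,0,0,0,-1],[0,0,0,0,0,0,-1],[0,0,0,0,0,0,-1]]]'
python3 - <<'E'
from h import *
c=cam("wrist");cv2.imwrite("pics/w2.png",c["image"])
b,m,e,L=board(c,.005,(200,130,450,330));print(b.round(1).tolist(),m.round(4),e.round(4),L)
delta([m[0],m[1],.01],e[:2])
E
```

```text
t: 3.05
tool_pos: [0.5496, 0.2395, 0.0959]
orientation: [-0.592, 3.083, 0.001]
force: [1.2, 0.4, 0.7]
opening: 0.0928
[[234.0, 157.0], [400.0, 157.0], [400.0, 230.0], [234.0, 230.0]] [0.5494 0.2402 0.005 ] [-0.37   0.929  0.   ] [np.float64(0.06015678932648846), np.float64(0.12696313210504465)]
tcp [0.5501 0.2396 0.0966] F [-0.1  0.4 -0.9] open 0.0929 t 3.1
tool axes
 [[-0.929 -0.371  0.004]
 [-0.371  0.929  0.001]
 [-0.004 -0.    -1.   ]] 
shift cm [0.07 0.08 8.66]
turn 0.05
tilt: turn about x,y (deg) to point down [-0.01  0.22]
```

View pics/w2.png

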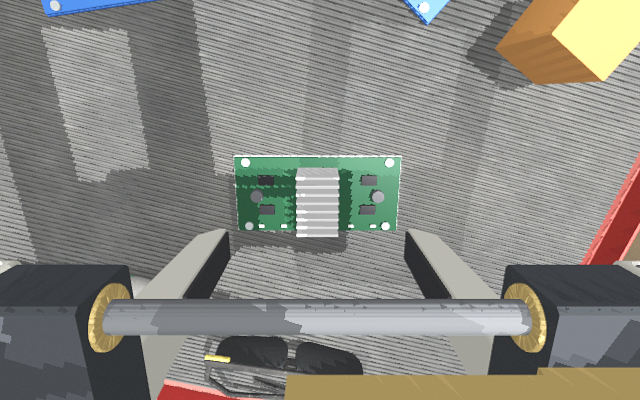

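The plate spans (234,157) to (400,230). Both wrist heights give the same xy, so z=5 mm for the plate top is confirmed. I descend and grip.

```bash
python3 -m inch '[[[0.1,0.1,3,0,0,0,-1],[0,0,3,0,0,0,-1],[0,0,1.6,0,0,0,-1],[0,0,1,0,0,0,-1],[0,0,0,0,0,0,-1]]]'; python3 -m inch '[[[0,0,0,0,0,0,1],[0,0,0,0,0,0,1],[0,0,0,0,0,0,1],[0,0,0,0,0,0,1],[0,0,0,0,0,0,1]]]' 30;  python3 -m inch '[[[0,0,0,0,0,0,1],[0,0,0,0,0,0,1]]]'
```

```text
t: 3.6
tool_pos: [0.5469, 0.2395, 0.0074]
orientation: [0.594, -3.084, 0.0]
force: [-0.6, 0.4, 0.2]
opening: 0.0932
t: 4.1
tool_pos: [0.5473, 0.2396, 0.0081]
orientation: [-0.595, 3.084, 0.0]
force: [-0.9, -0.1, 0.7]
opening: 0.0578
t: 4.3
tool_pos: [0.547, 0.2395, 0.0076]
orientation: [0.595, -3.085, 0.0]
force: [-0.5, -0.4, -0.1]
opening: 0.0418
```

```bash
python3 -m inch '[[[0,0,0,0,0,0,1],[0,0,0,0,0,0,1],[0,0,0,0,0,0,1],[0,0,0,0,0,0,1]]]'; python3 -m inch '[[[0,0,-1,0,0,0,1],[0,0,-3,0,0,0,1],[0,0,-4,0,0,0,1],[0,0,-4,0,0,0,1],[0,0,-4,0,0,0,1]]]'
python3 - <<'E'
from h import *
T=cam("top")
for z in(0.,.05): print(plane(T,360,171,z),plane(T,395,172,z))
delta([.56,-.165,.17],[0.03,1])
E
```

```text
t: 4.7
tool_pos: [0.547, 0.2395, 0.0075]
orientation: [0.595, -3.085, 0.0]
force: [-0.4, -0.4, -1.0]
opening: 0.0299
t: 5.2
tool_pos: [0.5467, 0.2395, 0.1697]
orientation: [0.595, -3.085, -0.0]
force: [1.2, 1.0, -1.6]
opening: 0.0299
[ 0.57791039 -0.10763904  0.        ] [ 0.57534808 -0.21634888  0.        ]
[ 0.56526277 -0.10370621  0.05      ] [ 0.56278835 -0.20868727  0.05      ]
tcp [0.5503 0.2408 0.1784] F [3.7 1.8 4.1] open 0.03 t 5.25
tool axes
 [[-0.928 -0.372  0.01 ]
 [-0.372  0.928  0.003]
 [-0.011 -0.001 -1.   ]] 
shift cm [ 14.2  -38.02   0.71]
turn 23.55
tilt: turn about x,y (deg) to point down [-0.03  0.61]
```

```bash
python3 -m inch '[[[0,0,-1,0,0,8.2,1],[0,0,-1,0,0,8.2,1],[0,0,-1,0,0,8.2,1],[-1.5,-3,0,0,0,0,1],[-1.5,-4,0,0,0,0,1]]]'; python3 -m inch '[[[-1.5,-4,0,0,0,0,1],[-1,-4,0,0,0,0,1],[-0.5,-4,0,0,0,0,1],[0,-3,0,0,0,0,1],[0,-2,0,0,0,0,1]]]';python3 -m inch '[[[0,0,0,0,0,0,1],[0,0,0,0,0,0,1]]]';python3 - <<'E'
from h import *
delta([.56,-.165,.17],[0.05,1])
c=cam("wrist");cv2.imwrite("pics/w3.png",c["image"])
E
```

```text
t: 5.75
tool_pos: [0.5738, 0.1691, 0.1987]
orientation: [0.071, 3.139, 0.001]
force: [1.3, -0.2, -0.4]
opening: 0.0302
t: 6.25
tool_pos: [0.5951, -0.0055, 0.1979]
orientation: [-0.079, -3.141, 0.001]
force: [-0.3, 0.6, -1.3]
opening: 0.0299
t: 6.45
tool_pos: [0.5953, -0.0031, 0.1979]
orientation: [0.078, 3.141, 0.001]
force: [0.4, 0.1, -2.1]
opening: 0.0297
tcp [ 0.5953 -0.0031  0.1979] F [ 0.4  0.1 -2.1] open 0.0297 t 6.45
tool axes
 [[-0.999  0.049  0.   ]
 [ 0.049  0.999  0.   ]
 [-0.     0.    -1.   ]] 
shift cm [  2.72 -16.35   2.78]
turn 0.03
tilt: turn about x,y (deg) to point down [0.03 0.01]
```

View pics/w3.png

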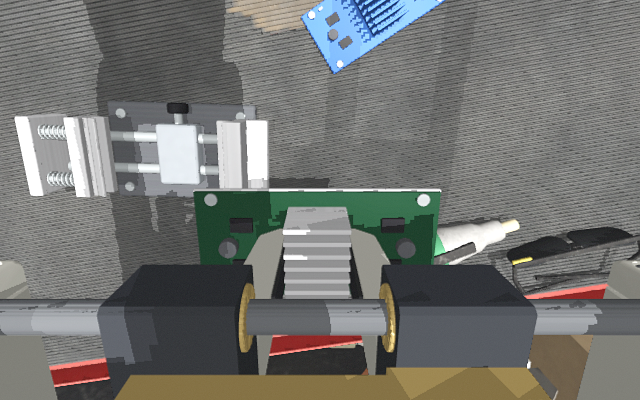

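The held board's near edge is at v≈189, u from 194 to 441. The holder lies on the left: stop block at u≈15–40, sprung jaw u≈65–115, end jaw u≈217–268, base edge v≈101–106. I take a second viewpoint and view both crops together.

```bash
cat > two.py <<'E'
from h import *
import pickle
c=cam("wrist");pickle.dump(c,open("v2.pkl","wb"))
E
python3 - <<'E'
from h import *
import pickle
c=cam("wrist");pickle.dump(c,open("v1.pkl","wb"))
E
python3 -m inch '[[[-1.4,-3,0,0,0,0,1],[-1.4,-3,0,0,0,0,1],[0,0,0,0,0,0,1],[0,0,0,0,0,0,1],[0,0,0,0,0,0,1]]]'; python3 two.py
python3 - <<'E'
import pickle,cv2,numpy as np
o=np.zeros((600,800,3),np.uint8)
for i,(f,u,v) in enumerate((("v1.pkl",0,90),("v2.pkl",60,65))):
    im=pickle.load(open(f,"rb"))["image"];cr=cv2.resize(im[v:v+110,u:u+285],None,fx=2.7,fy=2.7,interpolation=2)
    o[i*300:i*300+297,:769]=cr
cv2.imwrite("pics/h2.png",o)
E
```

```text
t: 7.05
tool_pos: [0.6202, -0.0629, 0.1975]
orientation: [-0.074, -3.14, -0.001]
force: [0.0, 0.2, -1.7]
opening: 0.0299Traceback (most recent call last):
  File "<stdin>", line 5, in <module>
ValueError: could not broadcast input array from shape (297,770,3) into shape (297,769,3)
```

Run:
```python
import pickle,cv2,numpy as np
o=np.zeros((600,800,3),np.uint8)
for i,(f,u,v) in enumerate((("v1.pkl",0,90),("v2.pkl",60,65))):
    im=pickle.load(open(f,"rb"))["image"];cr=cv2.resize(im[v:v+110,u:u+285],(770,297),interpolation=2)
    o[i*300:i*300+297,:770]=cr
cv2.imwrite("pics/h2.png",o)
```

```text
(no output)
```

View pics/h2.png

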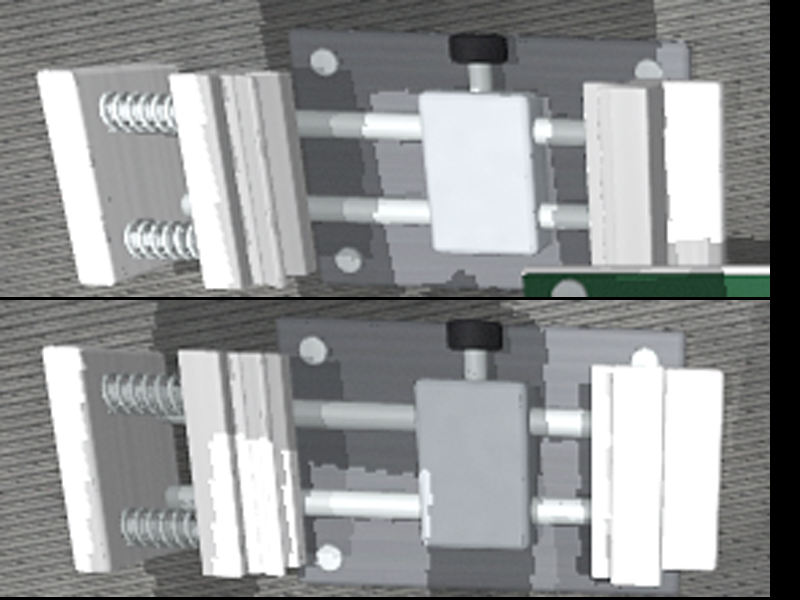

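Run:
```python
from h import *
import pickle
a=pickle.load(open("v1.pkl","rb"));b=pickle.load(open("v2.pkl","rb"))
f=lambda U,V,i:(U/2.702+(0,60)[i],(V-300*i)/2.7+(90,65)[i])
P=dict(stopN=(38,72,43,347),stopF=(83,284,80,572),sprN=(170,74,180,350),sprF=(205,288,210,574),sprN2=(210,74,226,352),sprF2=(243,288,242,574),baseN1=(290,30,277,318),baseN2=(688,42,684,333),endN=(660,83,662,369))
for k,p in P.items():
    p1=f(p[0],p[1],0);p2=f(p[2],p[3],1);print(k,tri([(a,*p1),(b,*p2)]).round(4))
print("v2 at planes")
for n,U,V,z in [("baseF1",305,583,.02),("baseF2",687,588,.02),("baseN1",277,318,.02),("baseN2",684,333,.02),("endN1",610,367,.056),("endN2",662,369,.056),("endF1",612,583,.056),("endF2",662,585,.056),("sprN",180,350,.063),("sprF",210,574,.063),("sprN2",226,352,.063),("sprF2",242,574,.063),("stopN",43,347,.064),("stopF",80,572,.064)]:
    print(n,plane(b,*f(U,V,1),z).round(4), plane(b,*f(U,V,1),z-.01).round(4))
# board in the grip, view1, tool frame, plane tool z=+.0025
im=a["image"];T=a["tool_from_camera"];print(robot.read_state()["tool_pos"])
for u,v in((194,190),(441,190)):
    d=T[:3,:3]@np.linalg.solve(a["K"],[u,v,1.]);o=T[:3,3];print("board edge tool mm",((o+d*(.0025-o[2])/d[2])*1e3).round(1))
g=cv2.cvtColor(im,6).astype(int)
for u in(215,260,300,340,380,420):print(u,g[183:195,u])
```

```text
stopN [ 0.5245 -0.2599  0.0642]
stopF [ 0.5951 -0.2644  0.0651]
sprN [ 0.5273 -0.2171  0.0651]
sprF [ 0.5963 -0.2167  0.0738]
sprN2 [ 0.5283 -0.2012  0.0693]
sprF2 [ 0.5989 -0.211   0.0645]
baseN1 [ 0.515  -0.2088  0.01  ]
baseN2 [ 0.5269 -0.0612  0.0084]
endN [ 0.5398 -0.0692  0.0287]
v2 at planes
baseF1 [ 0.6114 -0.2104  0.02  ] [ 0.6133 -0.2148  0.01  ]
baseF2 [ 0.6203 -0.0645  0.02  ] [ 0.6225 -0.0647  0.01  ]
baseN1 [ 0.5158 -0.2046  0.02  ] [ 0.5149 -0.2088  0.01  ]
baseN2 [ 0.5277 -0.061   0.02  ] [ 0.5272 -0.0611  0.01  ]
endN1 [ 0.5387 -0.085   0.056 ] [ 0.5385 -0.0858  0.046 ]
endN2 [ 0.5401 -0.0683  0.056 ] [ 0.5399 -0.0687  0.046 ]
endF1 [ 0.6094 -0.0895  0.056 ] [ 0.6115 -0.0905  0.046 ]
endF2 [ 0.6109 -0.0724  0.056 ] [ 0.6131 -0.0729  0.046 ]
sprN [ 0.5273 -0.2182  0.063 ] [ 0.5267 -0.2235  0.053 ]
sprF [ 0.5984 -0.2225  0.063 ] [ 0.6002 -0.228   0.053 ]
sprN2 [ 0.5286 -0.2039  0.063 ] [ 0.528  -0.2088  0.053 ]
sprF2 [ 0.599  -0.2119  0.063 ] [ 0.6008 -0.217   0.053 ]
stopN [ 0.5244 -0.26    0.064 ] [ 0.5238 -0.2668  0.054 ]
stopF [ 0.5955 -0.265   0.064 ] [ 0.5972 -0.2719  0.054 ]
[ 0.6202587  -0.06287389  0.19755616]
board edge tool mm [ 28.9 -62.4   2.5]
board edge tool mm [28.8 65.1  2.5]
215 [102 102 102 104 104 133 179 182  71  48  55  58]
260 [220 219 221 221 216 175 172 180  72  47  54  51]
300 [ 73  72  74  65  69 153 230 177 111  77  90  90]
340 [110 122  95 120 100 159 225 176 112  80  92  93]
380 [121 108 113  90 117 156 235 246 104  70  96  96]
420 [103 114 118 107  95 156 235 254 177  68  90 116]
```

```bash
cat >> h.py <<'E'
H=np.array([[-.0715,-.9974],[.9974,-.0715]])   # rows: holder s(x) and v(y) axes in world xy
def W(s,v,z): return np.array([*(H.T@[s,v]),z])
def SV():
    st=robot.read_state();A=Ro.from_rotvec(st["orientation"]).as_matrix();p=st["tool_pos"]
    bot=lambda e:p+A@[-.0025,e*.065,.0075]
    f=lambda X:(np.array([*(H@X[:2]),X[2]])*1e3).round(1)
    print("t",round(st["t"],2),"tcp s,v,z",f(p),"sprung tip",f(bot(-1)),"other",f(bot(1)),"F s,v,z",np.r_[H@st["force"][:2],st["force"][2]].round(1),"mom",np.round(st["wrist_torque"],2),
     "yaw",round(np.degrees(np.arctan2(A[0,1],A[1,1])),2),"tilt",round(np.degrees(np.arcsin(A[2,1])),2),round(np.degrees(np.arcsin(A[2,0])),2),"open",round(st["opening"],4))
E
python3 - <<'E'
from h import *
delta(W(.0812,.5752,.10),[.0715,.9974])
import pickle
b=pickle.load(open("v2.pkl","rb"))
for U,V,z in((290,352,.058),(300,568,.058)):
    X=plane(b,U/2.702+60,(V-300)/2.7+65,z);print("mouth s,v",H@X[:2])
SV()
E
```

```text
tcp [ 0.6203 -0.0629  0.1976] F [-1.  -1.  -1.4] open 0.0299 t 7.1
tool axes
 [[-0.999  0.047 -0.   ]
 [ 0.047  0.999  0.   ]
 [ 0.     0.    -1.   ]] 
shift cm [ 4.95 -6.17  9.75]
turn 1.41
tilt: turn about x,y (deg) to point down [ 0.02 -0.02]
mouth s,v [0.14771077 0.54120205]
mouth s,v [0.15109913 0.61108851]
t 7.1 tcp s,v,z [ 18.4 623.1 197.6] sprung tip [ 83.3 627.2 190. ] other [-46.7 624.  190.1] F s,v,z [ 1.1 -0.9 -1.4] mom [0.02 0.03 0.01] yaw 2.69 tilt 0.02 0.02 open 0.0299
```

```bash
python3 -m inch '[[[2.5,-2.8,0,0,0,0,1],[2.5,-2.8,0,0,0,0,1],[0,0,3,-2,0,1.4,1],[0,0,3,-2.5,0,0,1],[0,0,2.5,-2,0,0,1]]]';python3 -m inch '[[[0,0,0,0,0,0,1],[0,0,0,0,0,0,1],[0,0,0,0,0,0,1]]]'
python3 - <<'E'
from h import *
SV();delta(W(.077,.5745,.068))
c=cam("wrist");cv2.imwrite("pics/w4.png",c["image"])
E
```

```text
t: 7.6
tool_pos: [0.5676, -0.1139, 0.1118]
orientation: [0.113, 3.13, 0.18]
force: [0.3, -0.8, -1.4]
opening: 0.03
t: 7.9
tool_pos: [0.5693, -0.1146, 0.1149]
orientation: [0.112, 3.128, 0.175]
force: [-0.3, 0.4, -1.5]
opening: 0.0298
t 7.9 tcp s,v,z [ 73.6 576.  114.9] sprung tip [137.4 578.5 100.2] other [  8.2 578.5 114.7] F s,v,z [-0.4 -0.3 -1.5] mom [-0.06 -0.02  0.03] yaw 4.1 tilt 6.41 -0.14 open 0.0298
tcp [ 0.5693 -0.1146  0.1149] F [-0.3  0.4 -1.5] open 0.0298 t 7.9
tool axes
 [[-0.997  0.071  0.01 ]
 [ 0.072  0.991  0.111]
 [-0.002  0.112 -0.994]] 
shift cm [ 0.17 -0.86  4.62]
tilt: turn about x,y (deg) to point down [6.4  0.14]
```

View pics/w4.png

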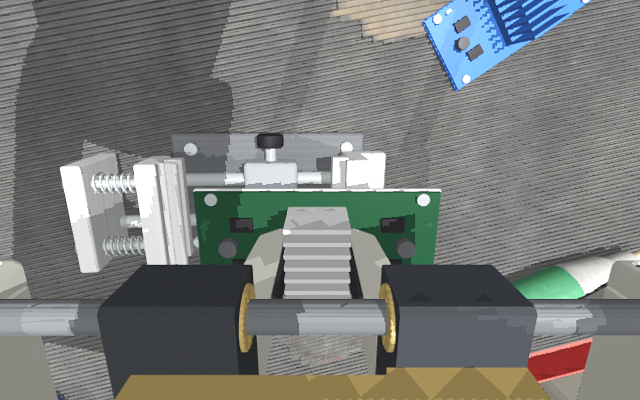

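The board's left tip (u=194) is just inside the mouth (u≈185), still above the jaws. I lower it to jaw-floor height.

```bash
python3 -m inch '[[[0.15,-0.2,2,0,0,0,1],[0,-0.2,1.6,0,0,0,1],[0,-0.1,1,0,0,0,1],[0,0,0,0,0,0,1],[0,0,0,0,0,0,1]]]'
python3 - <<'E'
from h import *
SV()
E
```

```text
t: 8.45
tool_pos: [0.5665, -0.1144, 0.0666]
orientation: [0.114, 3.131, 0.178]
force: [0.5, 0.4, -1.7]
opening: 0.0301
t 8.45 tcp s,v,z [ 73.6 573.2  66.6] sprung tip [137.3 575.6  51.8] other [  8.2 575.8  66.5] F s,v,z [-0.5  0.5 -1.7] mom [-0.07  0.   -0.01] yaw 4.17 tilt 6.5 0.04 open 0.0301
```

```bash
python3 -m inch '[[[-0.1,-0.05,0.4,0,0,0,1],[0,-0.6,-0.07,0,0,0,1],[0,-0.4,-0.04,0,0,0,1],[0,0,0,0,0,0,1],[0,0,0,0,0,0,1]]]'
python3 - <<'E'
from h import *
SV()
E
```

```text
t: 8.95
tool_pos: [0.5669, -0.125, 0.0626]
orientation: [0.115, 3.13, 0.178]
force: [0.1, 1.0, -2.7]
opening: 0.0299
t 8.95 tcp s,v,z [ 84.1 574.3  62.6] sprung tip [147.9 576.7  47.8] other [ 18.7 576.9  62.5] F s,v,z [-1.  -0.  -2.7] mom [-0.09 -0.    0.06] yaw 4.21 tilt 6.5 0.01 open 0.0299
```

```bash
for i in 1; do python3 -m inch '[[[0,-0.02,0.15,0,0,0,1],[0,-0.2,-0.02,0,0,0,1],[0,-0.2,-0.02,0,0,0,1],[0,0,0,0,0,0,1]]]'; python3 -c "from h import *;SV()"; python3 -m inch '[[[0,-0.2,-0.02,0,0,0,1],[0,-0.2,-0.02,0,0,0,1],[0,0,0,0,0,0,1]]]';python3 -c "from h import *;SV()"; python3 -m inch '[[[0,-0.2,-0.02,0,0,0,1],[0,0,0,0,0,0,1]]]'; done; python3 -c "from h import *;SV()"
```

```text
t: 9.35
tool_pos: [0.5664, -0.1289, 0.0608]
orientation: [0.114, 3.131, 0.178]
force: [-0.1, 0.2, -1.0]
opening: 0.0302
t 9.35 tcp s,v,z [ 88.1 574.2  60.8] sprung tip [151.9 576.6  46. ] other [ 22.7 576.8  60.7] F s,v,z [-0.2 -0.1 -1. ] mom [-0.06 -0.01  0.03] yaw 4.18 tilt 6.49 0.02 open 0.0302
t: 9.65
tool_pos: [0.5662, -0.133, 0.0608]
orientation: [0.114, 3.131, 0.178]
force: [-0.6, 0.4, -1.6]
opening: 0.0299
t 9.65 tcp s,v,z [ 92.2 574.2  60.8] sprung tip [155.9 576.6  46. ] other [ 26.8 576.8  60.7] F s,v,z [-0.4 -0.6 -1.6] mom [-0.05 -0.   -0.02] yaw 4.19 tilt 6.49 0.02 open 0.0299
t: 9.85
tool_pos: [0.566, -0.135, 0.0608]
orientation: [0.114, 3.131, 0.178]
force: [-0.7, 0.6, -1.1]
opening: 0.0299
t 9.85 tcp s,v,z [ 94.1 574.2  60.8] sprung tip [157.9 576.6  46. ] other [ 28.7 576.8  60.7] F s,v,z [-0.5 -0.8 -1.1] mom [-0.06 -0.03  0.01] yaw 4.18 tilt 6.49 0.02 open 0.0299
```

```bash
python3 -m inch '[[[0,-0.2,-0.02,0,0,0,1],[0,0,0,0,0,0,1]]]'; python3 -c "from h import *;SV()";python3 -m inch '[[[0,-0.2,-0.02,0,0,0,1],[0,0,0,0,0,0,1]]]' >/dev/null; python3 -c "from h import *;SV()"; python3 -m inch '[[[0,-0.2,-0.02,0,0,0,1],[0,0,0,0,0,0,1]]]' >/dev/null; python3 -c "from h import *;SV()"
```

```text
t: 10.05
tool_pos: [0.5658, -0.1369, 0.0607]
orientation: [0.114, 3.131, 0.178]
force: [0.9, 0.4, -2.0]
opening: 0.03
t 10.05 tcp s,v,z [ 96.1 574.2  60.7] sprung tip [159.8 576.6  45.9] other [ 30.7 576.7  60.6] F s,v,z [-0.5  0.9 -2. ] mom [-0.11 -0.02  0.04] yaw 4.18 tilt 6.5 0.02 open 0.03
t 10.25 tcp s,v,z [ 98.1 574.2  60.7] sprung tip [161.9 576.6  45.9] other [ 32.7 576.8  60.6] F s,v,z [-0.4  0.5 -1.5] mom [-0.06  0.    0.04] yaw 4.18 tilt 6.49 0.02 open 0.0299
t 10.45 tcp s,v,z [100.2 574.2  60.7] sprung tip [163.9 576.6  45.9] other [ 34.7 576.8  60.6] F s,v,z [-0.3 -0.7 -1.3] mom [-0.09  0.02 -0.01] yaw 4.18 tilt 6.49 0.02 open 0.0299
```

```bash
python3 -m inch '[[[0,-0.15,-0.02,0,0,0,1],[0,0,0,0,0,0,1]]]'>/dev/null; python3 -c "from h import *;SV()";python3 -m inch '[[[0,-0.15,-0.02,0,0,0,1],[0,0,0,0,0,0,1]]]' >/dev/null; python3 -c "from h import *;SV()"; python3 -m inch '[[[0,-0.15,-0.02,0,0,0,1],[0,0,0,0,0,0,1]]]' >/dev/null; python3 -c "from h import *;SV()"
```

```text
t 10.65 tcp s,v,z [101.6 574.2  60.7] sprung tip [165.4 576.6  45.9] other [ 36.2 576.8  60.6] F s,v,z [-0.   0.8 -2.1] mom [-0.04  0.04  0.01] yaw 4.18 tilt 6.49 0.02 open 0.0294
t 10.85 tcp s,v,z [103.1 574.2  60.7] sprung tip [166.8 576.6  45.9] other [ 37.7 576.8  60.6] F s,v,z [ 0.1 -0.3 -2.4] mom [-0.03 -0.03 -0.06] yaw 4.18 tilt 6.5 0.02 open 0.0299
t 11.05 tcp s,v,z [104.6 574.2  60.8] sprung tip [168.4 576.6  46. ] other [ 39.2 576.8  60.7] F s,v,z [-0.6 -0.3 -1.6] mom [-0.01  0.05 -0.  ] yaw 4.18 tilt 6.49 0.02 open 0.0295
```

```bash
python3 -m inch '[[[0,-0.15,-0.02,0,0,0,1],[0,0,0,0,0,0,1]]]'>/dev/null; python3 -c "from h import *;SV()";python3 -m inch '[[[0,-0.15,-0.02,0,0,0,1],[0,0,0,0,0,0,1]]]' >/dev/null; python3 -c "from h import *;SV()
c=cam('wrist');cv2.imwrite('pics/w5.png',cv2.resize(c['image'][120:320,60:460],(800,400)))"
```

```text
t 11.25 tcp s,v,z [105.7 574.2  60.8] sprung tip [169.4 576.6  45.9] other [ 40.3 576.7  60.7] F s,v,z [-1.4  0.4 -1.4] mom [ 0.4  -0.06 -0.03] yaw 4.18 tilt 6.54 0.03 open 0.0299
t 11.45 tcp s,v,z [107.2 574.1  60.8] sprung tip [170.9 576.5  45.9] other [ 41.7 576.7  60.7] F s,v,z [-3.9  0.2 -0.9] mom [ 0.6  -0.14 -0.06] yaw 4.17 tilt 6.54 0.03 open 0.03
```

View pics/w5.png

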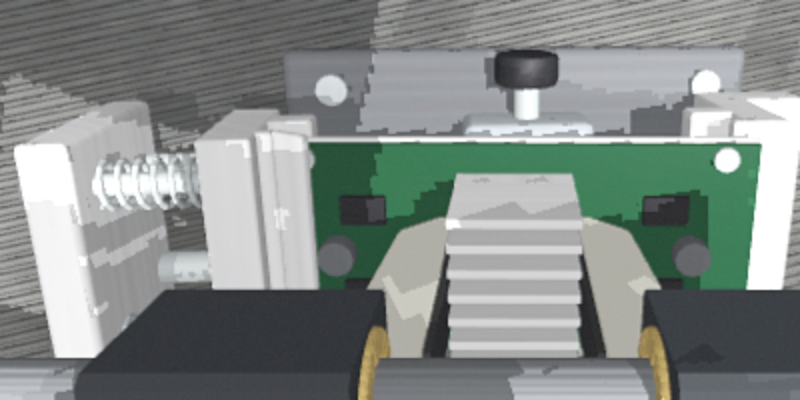

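Contact with the sprung wall came at tip s≈169 mm, and the spring is now about 2 mm back (3.5 N). The picture shows the tip in the mouth (u≈310) and the other end above the end jaw (u≈760).

```bash
python3 -m inch '[[[0,-0.15,-0.02,0,0,0,1],[0,-0.15,-0.02,0,0,0,1],[0,0,0,0,0,0,1]]]'>/dev/null; python3 -c "from h import *;SV()";python3 -m inch '[[[0,-0.15,-0.02,0,0,0,1],[0,0,0,0,0,0,1]]]' >/dev/null; python3 -c "from h import *;SV()"
```

```text
t 11.8 tcp s,v,z [110.1 574.1  60.8] sprung tip [173.8 576.6  45.9] other [ 44.6 576.7  60.8] F s,v,z [-5.3  0.6 -0.6] mom [ 1.09 -0.21 -0.08] yaw 4.17 tilt 6.56 0.03 open 0.0296
t 12.0 tcp s,v,z [111.3 574.1  60.8] sprung tip [175.  576.5  45.9] other [ 45.9 576.7  60.8] F s,v,z [-6.6  0.4 -0.7] mom [ 1.33 -0.29 -0.11] yaw 4.17 tilt 6.58 0.04 open 0.0298
```

```bash
python3 -m inch '[[[0,-0.15,-0.02,0,0,0,1],[0,-0.1,-0.01,0,0,0,1],[0,0,0,0,0,0,1]]]'>/dev/null; python3 -c "from h import *;SV()";python3 -m inch '[[[0,-0.1,-0.01,0,0,0,1],[0,0,0,0,0,0,1]]]' >/dev/null; python3 -c "from h import *;SV()"
```

```text
t 12.3 tcp s,v,z [113.3 574.1  60.8] sprung tip [177.  576.5  45.9] other [ 47.9 576.7  60.9] F s,v,z [-8.7  1.1  0.6] mom [ 1.64 -0.27 -0.2 ] yaw 4.16 tilt 6.62 0.04 open 0.0299
t 12.5 tcp s,v,z [114.1 574.1  60.9] sprung tip [177.8 576.6  45.9] other [ 48.7 576.7  60.9] F s,v,z [-10.    1.4  -0.2] mom [ 1.71 -0.29 -0.09] yaw 4.16 tilt 6.63 0.04 open 0.0297
```

```bash
python3 -m inch '[[[0,-0.08,-0.01,0,0,0,1],[0,0,0,0,0,0,1]]]'>/dev/null; python3 -c "from h import *;SV()";python3 -m inch '[[[0,0,0.24,2.2,0,0,1],[0,0,0,0,0,0,1]]]' >/dev/null; python3 -c "from h import *;SV()"
```

```text
t 12.7 tcp s,v,z [114.7 574.1  60.9] sprung tip [178.4 576.5  45.9] other [ 49.3 576.7  60.9] F s,v,z [-10.4   0.7   0.5] mom [ 1.86 -0.23 -0.18] yaw 4.15 tilt 6.65 0.04 open 0.0298
t 12.9 tcp s,v,z [114.  574.1  58.3] sprung tip [178.2 576.6  45.8] other [ 48.6 576.6  55.8] F s,v,z [-9.4  0.6 -0.9] mom [ 1.86 -0.22 -0.13] yaw 4.13 tilt 4.39 0.04 open 0.0299
```

```bash
python3 -m inch '[[[0,-0.02,0.12,1.1,0,0,1],[0,0,0,0,0,0,1]]]' >/dev/null; python3 -c "from h import *;SV()";python3 -m inch '[[[0,-0.01,0.12,1.1,0,0,1],[0,0,0,0,0,0,1]]]' >/dev/null; python3 -c "from h import *;SV()"
```

```text
t 13.1 tcp s,v,z [114.2 574.1  57.1] sprung tip [178.6 576.6  45.8] other [ 48.8 576.6  53.4] F s,v,z [-10.2  -0.5  -1.1] mom [ 1.94 -0.29 -0.2 ] yaw 4.13 tilt 3.32 0.04 open 0.0298
t 13.3 tcp s,v,z [114.2 574.1  55.9] sprung tip [178.9 576.6  45.8] other [ 49.  576.7  50.9] F s,v,z [-10.4   0.9  -1.5] mom [ 1.93 -0.28 -0.21] yaw 4.13 tilt 2.22 0.04 open 0.0296
```

```bash
python3 -m inch '[[[0,0,0.12,1.1,0,0,1],[0,0,0,0,0,0,1]]]' >/dev/null; python3 -c "from h import *;SV()";python3 -m inch '[[[0,0.01,0.14,1.1,0,0,1],[0,0,0,0,0,0,1]]]' >/dev/null; python3 -c "from h import *;SV()"
```

```text
t 13.5 tcp s,v,z [114.2 574.1  54.6] sprung tip [179.  576.6  45.8] other [ 49.  576.7  48.4] F s,v,z [-10.1   0.3  -1.7] mom [ 1.95 -0.3  -0.19] yaw 4.13 tilt 1.12 0.04 open 0.0298
t 13.7 tcp s,v,z [114.1 574.2  53.3] sprung tip [179.1 576.6  45.8] other [ 49.1 576.7  45.8] F s,v,z [-10.2   1.1  -0.9] mom [ 1.92 -0.16 -0.26] yaw 4.14 tilt 0.02 0.04 open 0.0298
```

```bash
python3 -m inch '[[[0,0,0.03,0,0,0.4,1],[0,0,0,0,0,0,1]]]' >/dev/null; python3 -c "from h import *;SV()";python3 -m inch '[[[0,0,0.04,0,0,0.3,1],[0,0,0,0,0,0,1]]]' >/dev/null; python3 -c "from h import *;SV()"
```

```text
t 13.9 tcp s,v,z [114.3 574.4  53.3] sprung tip [179.3 576.4  45.7] other [ 49.3 577.4  45.8] F s,v,z [-11.4   0.4   0.8] mom [ 1.86 -0.29  0.01] yaw 4.54 tilt 0.04 0.01 open 0.0301
t 14.1 tcp s,v,z [114.5 574.5  53.1] sprung tip [179.5 576.2  45.6] other [ 49.5 577.9  45.6] F s,v,z [-11.2   0.6   1.2] mom [ 1.87 -0.3   0.23] yaw 4.83 tilt 0.03 -0.01 open 0.0302
```

Turning to a yaw of about 4.5° zeroes the yaw moment, so the board is square to the jaw. It is resting on the floors with about 2 N. Now I let the spring slide it home.

```bash
python3 -m inch '[[[0,0.1,-0.03,0,0,-0.3,1],[0,0.1,0,0,0,0,1],[0,0.1,0,0,0,0,1],[0,0,0,0,0,0,1]]]' >/dev/null; python3 -c "from h import *;SV()";python3 -m inch '[[[0,0.1,0,0,0,0,1],[0,0,0,0,0,0,1]]]' >/dev/null; python3 -c "from h import *;SV()"
```

```text
t 14.5 tcp s,v,z [111.8 574.5  53.1] sprung tip [176.8 576.5  45.6] other [ 46.8 577.5  45.6] F s,v,z [-8.3  2.1 -0.8] mom [ 1.55 -0.37  0.03] yaw 4.54 tilt -0.0 -0.0 open 0.0298
t 14.7 tcp s,v,z [111.  574.4  53.1] sprung tip [176.  576.4  45.6] other [ 46.  577.4  45.6] F s,v,z [-7.4  0.8 -0.3] mom [ 1.45 -0.31  0.05] yaw 4.54 tilt -0.01 0.0 open 0.0298
```

```bash
python3 -m inch '[[[0,0.1,0,0,0,0,1],[0,0.06,0,0,0,0,1],[0,0,0,0,0,0,1]]]' >/dev/null; python3 -c "from h import *;SV()";python3 -m inch '[[[0,0.06,0,0,0,0,1],[0,0,0,0,0,0,1]]]' >/dev/null; python3 -c "from h import *;SV()";python3 -m inch '[[[0,0.05,0,0,0,0,1],[0,0,0,0,0,0,1]]]' >/dev/null; python3 -c "from h import *;SV()"
```

```text
t 15.0 tcp s,v,z [109.6 574.4  53.1] sprung tip [174.7 576.4  45.6] other [ 44.7 577.4  45.6] F s,v,z [-6.6  1.4 -1.9] mom [ 1.28 -0.29  0.01] yaw 4.55 tilt -0.03 0.0 open 0.0299
t 15.2 tcp s,v,z [109.2 574.4  53.1] sprung tip [174.2 576.4  45.6] other [ 44.2 577.4  45.5] F s,v,z [-5.7  1.6 -1.2] mom [ 1.17 -0.3   0.05] yaw 4.56 tilt -0.04 0.0 open 0.0297
t 15.4 tcp s,v,z [108.7 574.5  53.1] sprung tip [173.8 576.4  45.7] other [ 43.8 577.5  45.6] F s,v,z [-5.4  1.7 -2. ] mom [ 1.12 -0.31  0.06] yaw 4.55 tilt -0.05 -0.0 open 0.0297
```

```bash
python3 -m inch '[[[0,0.06,0,0,0,0,1],[0,0,0,0,0,0,1]]]' >/dev/null; python3 -c "from h import *;SV()";python3 -m inch '[[[0,0.06,0,0,0,0,1],[0,0,0,0,0,0,1]]]' >/dev/null; python3 -c "from h import *;SV()";python3 -m inch '[[[0,0.04,0,0,0,0,1],[0,0,0,0,0,0,1]]]' >/dev/null; python3 -c "from h import *;SV()"
```

```text
t 15.6 tcp s,v,z [108.4 574.4  53.1] sprung tip [173.4 576.4  45.7] other [ 43.5 577.5  45.5] F s,v,z [-4.9  1.6 -2.4] mom [ 1.04 -0.4   0.07] yaw 4.56 tilt -0.07 -0.0 open 0.0299
t 15.8 tcp s,v,z [108.4 574.4  53.1] sprung tip [173.4 576.4  45.7] other [ 43.4 577.4  45.5] F s,v,z [-2.7  2.5 -3.2] mom [ 0.59 -0.44 -0.02] yaw 4.57 tilt -0.12 -0.0 open 0.0302
t 16.0 tcp s,v,z [108.3 574.3  53.1] sprung tip [173.4 576.3  45.8] other [ 43.4 577.4  45.4] F s,v,z [-0.1  2.6 -3.7] mom [ 0.03 -0.53  0.04] yaw 4.58 tilt -0.15 0.0 open 0.0299
```

```bash
python3 -m inch '[[[0,0,0.03,0.1,0,0,1],[0,0,0,0,0,0,1]]]' >/dev/null; python3 -c "from h import *;SV()"; python3 -m inch '[[[0,0,0,0,0,0,0.3],[0,0,0,0,0,0,0.2],[0,0,0,0,0,0,0.1],[0,0,0,0,0,0,0],[0,0,0,0,0,0,0]]]' 10;  python3 -c "from h import *;SV()"
```

```text
t 16.2 tcp s,v,z [108.3 574.4  53.1] sprung tip [173.4 576.3  45.9] other [ 43.4 577.4  45.3] F s,v,z [ 2.2  1.8 -0.4] mom [-0.11 -0.23  0.03] yaw 4.59 tilt -0.25 -0.0 open 0.0297
t: 16.7
tool_pos: [0.565, -0.1485, 0.0528]
orientation: [-0.125, -3.138, 0.005]
force: [-0.1, -0.3, -0.5]
opening: 0.0459
t 16.7 tcp s,v,z [107.7 574.1  52.8] sprung tip [172.7 576.1  45.5] other [ 42.8 577.2  45.1] F s,v,z [ 0.3 -0.1 -0.5] mom [ 0.01 -0.01  0.01] yaw 4.57 tilt -0.2 0.03 open 0.0459
```

Released cleanly, with forces near zero. I go up and look.

```bash
python3 -m inch '[[[0,0,-1,0,0,0,0],[0,0,-2,0,0,0,0],[0,0,-3,0,0,0,0],[0,0,-3,0,0,0,0],[0,0,0,0,0,0,0]]]';python3 -m inch '[[[-1,0,-2,0,0,0,0],[-2,0,0,0,0,0,0],[0,0,0,0,0,0,0],[0,0,0,0,0,0,0]]]'
python3 - <<'E'
from h import *
import pickle
c=cam("wrist");pickle.dump(c,open("v3.pkl","wb"));SV()
T=cam("top");S=cam("scene")
o=np.zeros((600,800,3),np.uint8)
o[:360]=cv2.resize(c["image"][70:250,120:520],(800,360),interpolation=2)
o[365:595,:368]=cv2.resize(T["image"][140:202,330:430],(368,230),interpolation=2)
o[365:595,375:795]=cv2.resize(S["image"][190:255,350:470],(420,230),interpolation=2)
cv2.imwrite("pics/f1.png",o)
E
```

```text
t: 17.2
tool_pos: [0.5684, -0.1493, 0.1493]
orientation: [0.125, 3.131, -0.01]
force: [0.9, -0.0, 0.6]
opening: 0.0465
t: 17.6
tool_pos: [0.5945, -0.1504, 0.1622]
orientation: [-0.125, -3.137, 0.005]
force: [1.0, 0.9, -0.4]
opening: 0.0463
t 17.65 tcp s,v,z [107.4 603.3 162. ] sprung tip [172.5 605.3 154.7] other [ 42.5 606.4 154.3] F s,v,z [ 0.5 -0.7 -0.5] mom [ 0.01  0.04 -0.03] yaw 4.56 tilt -0.18 0.13 open 0.0464
```

View pics/f1.png

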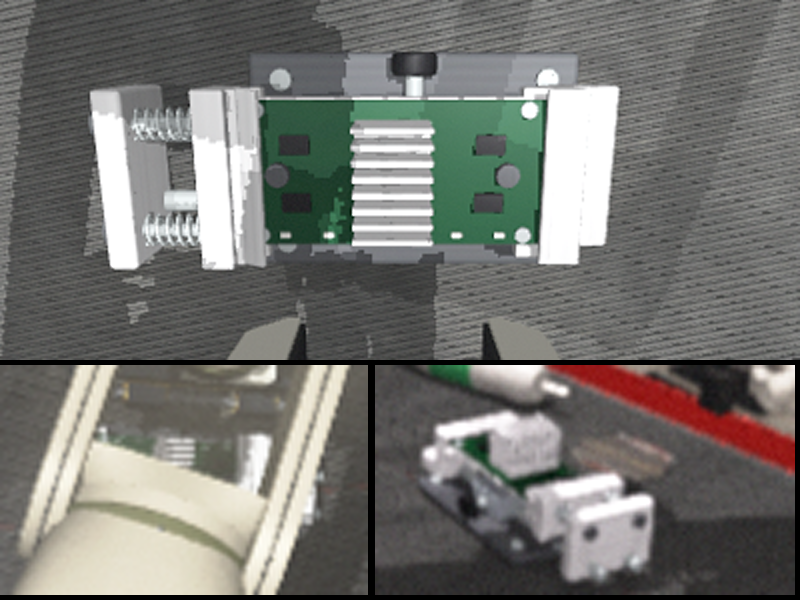

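Run:
```python
from h import *
import pickle
c=pickle.load(open("v3.pkl","rb"))
a=np.radians(4.55);V=np.array([np.cos(a),-np.sin(a)])
f=lambda U,v,z:V@plane(c,U/2+120,v/2+70,z)[:2]*1e3
for n,U,N,F,z in(("board L",275,98.5,245,.05),("board R",530,98.5,245,.05),("end lip",565,87.5,264,.056),("end ledge",530,88,257.5,.045)):
    print(n,round(f(U,N,z),1),round(f(U,F,z),1),"mid",round((f(U,N,z)+f(U,F,z))/2,1))
for n,p in(("spr top",(190,92,206,268)),("spr front",(262,90,266,265))):
    z=(.063 if n=="spr top" else .058);x=f(p[0],p[1],z);y=f(p[2],p[3],z);print(n,x,y,(x+y)/2)
```

```text
board L 547.1 608.3 mid 577.7
board R 547.1 608.3 mid 577.7
end lip 542.5 614.9 mid 578.7
end ledge 543.3 615.4 mid 579.3
spr top 543.7476346011558 614.4644129982814 579.1060237997186
spr front 543.2861978369814 614.7478341943645 579.0170160156729
```

```bash
python3 -c "
from plant import robot
print(robot.close_job())"
```

```text
the job is handed in; nothing more can be done
None
```

The control board is mounted in the holder and the job is handed in. Robot time was about 17.7 s of the 54 s allowed.

**What I did:** I picked the board up by its heat sink and tilted it about 6.5°. I pushed one end into the sprung jaw until it gave way by about 9 mm, then lowered the other end inside the end jaw's lip. I turned the board until the yaw moment was zero and let the spring slide it to the end wall. Then I released it and backed off. The highest jaw force I read was about 11 N, against the 22 N limit.

**Last checks:**
- **Seating:** the wrist picture after release shows the board under both lips and square to the jaws. It stayed put after release, when the tool forces were near zero.
- **Level:** before release, the two ends' undersides read 45.9 and 45.3 mm above the cabinet top, against 45 mm nominal. I computed this from the tool pose and did not measure it again after release.
- **Centring:** the board's midline is about 1–1.5 mm off the jaws' midline. I left that rather than risk a nudge.
- **Disagreement:** camera estimates of the head's middle differed by up to 7 mm. I used the position found by touch, which put the head's middle about 12 mm from my camera estimate of the base centre. The stated maximum is 10 mm; I put the rest down to camera error.
- **Bystanders:** no move went near them. I did not measure their positions again at the end.

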